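# Make up a sample-prep kit and a culture kit

## Robot

A 6-joint arm with a two-finger parallel gripper is mounted at the origin on the work surface. World frame = base frame: x ahead of the robot, y to its left, z up, the work surface at z = 0. Lengths are in mm, angles in rad, forces in N, time in s.
With the tool pointing down it reaches from about 275 to 1000 mm from the base axis. Payload 8.4 kg.
Tool frame: the origin (TCP) lies at the very end of the fingers, on their centre line; the grasp point (between the pads) lies 19 mm behind it; z points along the fingers, y is the line along which they close (so a half turn about z gives the same grasp; the last joint's range is limited). The gripper opens to 85 mm and grips with 20 to 120 N. Pads are 22 mm wide; open, the fingers measure 114 mm over their backs; the gripper's body (76 mm by 85 mm) begins 54 mm behind the grasp point. The pads swing forward as they close: fully open they stand 13 mm farther back than shut.
Start: joints at [1.188, 0.353, 1.633, -0, 1.155, -0.002], TCP at [232.288, 580.233, 231.281] pointing down, gripper open.
Joint ranges: [-2.63, 2.63], [-0.92, 2.1], [0.06, 2.66], [-1.3, 4.44], [0, 2.69], [-3.02, 3.02]. Speed limits (rad/s): [2.22, 2.22, 2.79, 3.14, 3.14, 3.14].

## Interface

Orientations are given as [roll, pitch, yaw] about the fixed x, y, z axes, in that order (R = Rz(yaw) Ry(pitch) Rx(roll)).
In Python, from rig import sensors, grab_frame, camera_params, order gives the robot as it stands. The module is installed in compiled form; this text tells all that it offers.
- The arm moves only by the tool move_arm, never from a script. Its argument "motion" is a list of rows, each a list of 7 numbers: the turn, a rotation vector about the tool's x, y, z in shares of pi rad (1.0 is pi rad), then the shift along the tool's x, y, z in normalised numbers (1 is 1 m), then the finger opening in m, from 0 to 0.0854. A call has 1 to 8 rows; each row is the pose to reach, as a shift and turn from the pose commanded when the call began, along the tool's axes at that moment; what a row does not reach only later rows make up. A row lasts 1/8 s, in which the tool goes at most 62.5 mm and 10.7 degrees, less where a joint would pass 70% of its speed; a pose out of reach is approached as far as the arm can. No shift or turn number may pass 1 either way. A call with a gripper value outside its range is refused whole. The fingers move at their own pace and stop on an object; "grip_force" is the grip in N (left out, the last holds). Time passes only in rows, so rows that repeat a pose let the fingers close. It gives the time, the measured TCP pose, the force, the opening and the grip force at its end, in the units of the state.
- sensors.sense(): the state, without advancing time (a new reading comes with each control period).
- grab_frame(name): name is "scene" or "side" or "wrist"; returns (picture, depth): 384x512x3 uint8, red, green, blue; 384x512 float32, mm along the optical axis (not along the pixel's ray), 0 where there is no reading.
- camera_params(name): a dict with "camera_matrix" (3x3 intrinsics, pixels), "k1" (the pictures are not rectified: a ray, as slopes to the right and down, at radius r is drawn at 1 + k1 r^2 times it, then the intrinsics apply), "world_from_camera" (4x4, takes a point from camera to world coordinates). Camera axes: x right, y down, z forward; pixel columns grow to the right and rows downward; lengths in mm; the calibration is good to about 2 mm. A picture is of the moment at which its call begins: read the wrist's pose just before it. camera_params takes no time and is no camera call; for the wrist camera it gives the pose at the moment of the call.
- order.sign_off(): hands the job in; it is judged then, once.
The state is a dict: "clock": time; "qpos": joint angles; "qvel": joint speeds; "joint_efforts": joint torques, N m; "eef_pos": TCP position; "tcp_rot": TCP orientation; "contact_force": force on the tool from outside, world axes, zero at the start; "wrist_torque": the same for the moment, N m; "opening": opening from 0.0 (shut) to 1.0 (fully open); "grasp_force": force on a finger pad.
Only numpy, scipy, OpenCV 4.12 (cv2) and the standard library are available. Lean on these libraries where they do the work, as an engineer would, in place of code of your own. Each camera call takes 0.05 s, during which the arm holds its last target. There are 200 camera calls.

## Task

Make up two kits from the stock on the lab bench, everything standing or lying flat on the tray's floor, right way up. Sample-prep kit, in the three-compartment tray: the white reagent bottle in the end compartment next to the loop handle, the aluminium tube block in the middle one, the slide box in the other end one. Culture kit, in the two-compartment tray: the petri dish in the large compartment and the dropper bottle in the small one; never tip the bottles or the dish over, and leave the tip box, beaker and orange tube rack where they stand.

Things in the scene. Friction and masses are not known exactly. Their poses are not given: they have to be found in the camera images.
- petri_dish: closed round petri dish, clear lid over cream agar, 55 mm diameter, 15 mm high, 30 g; origin at the centre of its underside, z up, starts flat on the bench
- dropper_bottle: small amber glass dropper bottle, upright, 70 mm high, 50 g: round body of 30 mm diameter up to 36 mm height, tapering to a black cap (20 mm diameter, 43 to 55 mm height) with a 12 mm wide rubber bulb on top; origin at the centre of its underside, z up
- slide_box: flat grey plastic microscope-slide box with a dark seam around it, 85 mm long (x) by 30 mm wide (y) by 22 mm high, 60 g, lying flat; origin at the centre of its underside, z up
- tube_block: aluminium block with six dark wells in its top, 60 mm (x) by 40 mm (y) by 32 mm high, 190 g; origin at the centre of its underside, z up (wells upward)
- reagent_bottle: white plastic reagent bottle, upright, 84 mm high, 100 g: round body of 44 mm diameter up to 56 mm height, shoulder, then a white cap of 29 mm diameter from 66 to 84 mm; origin at the centre of its underside, z up
- tray_three: white tray with pale grey floor, fixed, 304 mm (y) x 116 mm (x), three equal compartments in a row along y, loop handle sticking out 28 mm at its +y end. Floor 4 mm thick; walls and dividers 4 mm thick, tops at 14 mm. Compartments 96 (y) x 108 mm (x) inside, centres at y = +100 mm (next to the handle), 0, -100 mm. Origin: underside, tray centre without handle; z up
- tray_two: white tray with pale grey floor, fixed, 196 mm (y) x 116 mm (x), no handle, a large and a small compartment side by side along y. Floor 4 mm thick; walls and divider 4 mm thick, tops at 14 mm. Large compartment 112 (y) x 108 mm (x), centre at y = -38 mm; small one 72 (y) x 108 mm (x), centre at y = +58 mm. Origin: centre of its underside; z up
- tip_box: bystander, to be left alone: loose grey box with clear cover, 80 x 118 mm, 62 mm high; origin at the centre of its underside
- beaker: bystander, to be left alone: loose empty glass beaker, 68 mm diameter, 85 mm high; origin at the centre of its underside
- tube_rack: bystander, to be left alone: loose orange tube rack, 70 x 130 mm, 57 mm high with its four capped tubes; origin at the centre of its underside
Not all that is in view belongs to the job. There is more than one size of the dropper_bottle; the one meant has the size given above. Several things have the shape of the petri_dish; the one meant has the colours described above.

How it is judged (in metres and radians):
At the end, for the whole second after the job is handed in: Each of the five things stands or lies in its named compartment: its centre within the compartment, its underside within 3.5 mm of the tray's floor, right way up within 0.12 rad, released and at rest (x of reagent_bottle in the frame of tray_three between -0.05 and 0.05 m and y of reagent_bottle in the frame of tray_three between 0.052 and 0.148 m and z of reagent_bottle in the frame of tray_three between 0.001 and 0.0075 m and angle between each of reagent_bottle, tube_block, slide_box, petri_dish, dropper_bottle's own z axis and vertical below 0.12 rad and linear speed of each of reagent_bottle, tube_block, slide_box, petri_dish, dropper_bottle below 0.02 m/s and angular speed of each of reagent_bottle, tube_block, slide_box, petri_dish, dropper_bottle below 0.2 rad/s and x of tube_block in the frame of tray_three between -0.05 and 0.05 m and y of tube_block in the frame of tray_three between -0.048 and 0.048 m and z of tube_block in the frame of tray_three between 0.001 and 0.0075 m and x of slide_box in the frame of tray_three between -0.05 and 0.05 m and y of slide_box in the frame of tray_three between -0.148 and -0.052 m and z of slide_box in the frame of tray_three between 0.001 and 0.0075 m and x of petri_dish in the frame of tray_two between -0.05 and 0.05 m and y of petri_dish in the frame of tray_two between -0.094 and 0.018 m and z of petri_dish in the frame of tray_two between 0.001 and 0.0075 m and x of dropper_bottle in the frame of tray_two between -0.05 and 0.05 m and y of dropper_bottle in the frame of tray_two between 0.022 and 0.094 m and z of dropper_bottle in the frame of tray_two between 0.001 and 0.0075 m); the robot touches nothing.
It fails at once if a bystander (tip box, beaker, tube rack) is moved by more than 15 mm (distance of any of tip_box, beaker, tube_rack from where it was at the start of the episode above 0.015 m).
It fails at once if a bottle or the petri dish is tipped by more than 0.8 rad (angle between any of reagent_bottle, dropper_bottle, petri_dish's own z axis and vertical above 0.8 rad).
It also fails if it takes over 128 s, if anything falls off the work surface, if the arm or the gripper's body presses on something with over 40 N, if the wrist force passes 120 N, or if a joint passes its speed limit or range.

## Working session

There is one attempt and no reset: what is moved stays moved. The work goes in short steps, Python scripts to look and compute and a tool call to move; the robot and the scene stay as the last step left them, time stands still between calls to the robot, and variables do not carry over. Pictures are saved under pics/ and viewed, at most 14 in all, crops included, and the job is handed in when it is done.

Besides the shell and the picture viewer there is one more tool, called after "Emit:" as name(argument=value, ...), one argument or row to a line, values as JSON. move_arm: Moves the arm, as the interface text tells. Its arguments: {"type":"object","properties":{"motion":{"type":"array","items":{"type":"array","items":{"type":"number"}}},"grip_force":{"type":"number"}},"required":["motion"]}

```bash
mkdir -p pics; cat > h.py <<'E'
import numpy as np, cv2
from rig import sensors, grab_frame, camera_params, order
def pts(name, d, P=None):
    """world xyz of every pixel from depth"""
    P=P or camera_params(name); K=np.array(P["camera_matrix"]); T=np.array(P["world_from_camera"])
    h,w=d.shape; u,v=np.meshgrid(np.arange(w),np.arange(h))
    r=rays(P,np.stack([u,v],-1).reshape(-1,2)).reshape(h,w,3)
    return (r*d[...,None])@T[:3,:3].T+T[:3,3]
def rays(P,uv):
    K=np.array(P["camera_matrix"],float)
    p=cv2.undistortPoints(np.array(uv,np.float64).reshape(-1,1,2),K,np.array([P["k1"],0,0,0,0],float)).reshape(-1,2)
    return np.c_[p,np.ones(len(p))]
def onplane(P,uv,z):
    T=np.array(P["world_from_camera"]); r=rays(P,uv)@T[:3,:3].T; o=T[:3,3]
    return o+r*((z-o[2])/r[:,2])[:,None]
E
python3 - <<'E'
from h import *
print(sensors.sense())
for n in ["scene","side","wrist"]:
    P=camera_params(n); i,d=grab_frame(n)
    np.savez(f"{n}0.npz",i=i,d=d,K=P["camera_matrix"],T=P["world_from_camera"],k=P["k1"])
    cv2.imwrite(f"pics/{n}0.png",cv2.resize(i[...,::-1],None,fx=1.56,fy=1.56,interpolation=cv2.INTER_CUBIC))
    print(n,np.round(P["world_from_camera"],3).tolist(),np.round(P["camera_matrix"],1).tolist(),P["k1"])
E
```

```text
{'clock': 0.0, 'qpos': array([ 1.18760992e+00,  3.53630615e-01,  1.63415210e+00,  2.67067211e-05,
        1.15519269e+00, -2.41027044e-03]), 'qvel': array([-0.00161094,  0.00075686,  0.00291424,  0.00050241, -0.00049703,
        0.00193469]), 'joint_efforts': array([-1.48863724e-03, -6.05270863e+01, -3.42050850e+01, -1.02168381e-04,
        9.53114679e-03, -1.50808586e-05]), 'eef_pos': array([232.09320812, 579.78780072, 230.56494254]), 'tcp_rot': array([-3.14020996e+00, -2.77510519e-05,  2.76080570e+00]), 'contact_force': array([0.3388745 , 0.07977575, 0.34868933]), 'wrist_torque': array([ 0.04535546, -0.01065164, -0.0251368 ]), 'grasp_force': 0.0, 'opening': 1.0001587061679023}
scene [[-0.874, 0.271, -0.403, 1066.229], [0.485, 0.518, -0.705, 938.218], [0.018, -0.812, -0.584, 834.238], [0.0, 0.0, 0.0, 1.0]] [[403.6, 0.0, 255.8], [0.0, 403.6, 191.0], [0.0, 0.0, 1.0]] 0.008009321521982561
side [[0.961, -0.199, 0.192, 310.386], [-0.276, -0.736, 0.618, -716.301], [0.018, -0.647, -0.762, 916.029], [0.0, 0.0, 0.0, 1.0]] [[351.3, 0.0, 257.2], [0.0, 351.3, 191.4], [0.0, 0.0, 1.0]] -0.07426205682364313
wrist [[0.372, 0.877, 0.304, 153.908], [0.928, -0.351, -0.123, 610.594], [-0.001, 0.328, -0.945, 373.08], [0.0, 0.0, 0.0, 1.0]] [[346.0, 0.0, 258.2], [0.0, 346.0, 193.9], [0.0, 0.0, 1.0]] -0.08005899265945675
```

View pics/scene0.png

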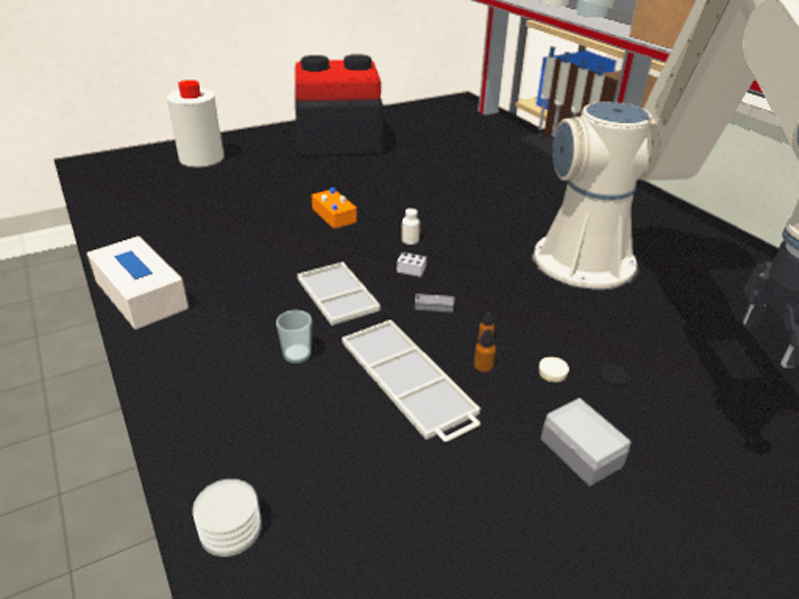

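View pics/side0.png

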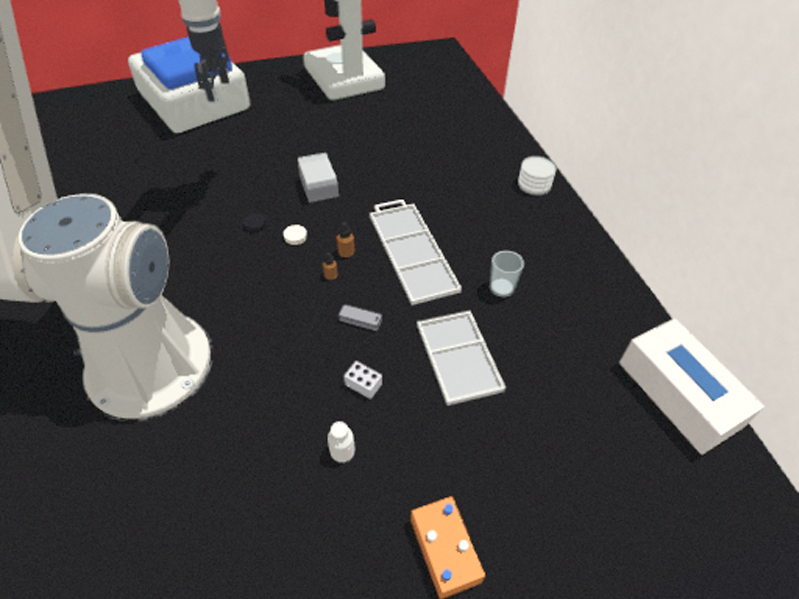

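The scene shot shows tray_three at (410,375), tray_two at (338,292), the white bottle at (411,226), the block at (411,264) and the slide box at (435,302). In the side shot the two amber bottles are at (345,242) and (330,267), the cream dish is at (294,235) and a black decoy dish at (255,222). Next I measure from depth.

```bash
cat > topmap.py <<'E'
from h import *
import sys
def load(n):
    z=np.load(n+"0.npz"); return z["i"],z["d"],dict(camera_matrix=z["K"],world_from_camera=z["T"],k1=float(z["k"]))
if __name__=="__main__":
  for n in ["scene","side"]:
    i,d,P=load(n); X=pts(n,d,P)
    m=(d>0)&(X[...,2]>5)&(X[...,0]>150)&(X[...,0]<900)&(X[...,1]>-450)&(X[...,1]<480)&(X[...,2]<150)
    k,l,s,c=cv2.connectedComponentsWithStats(m.astype(np.uint8),connectivity=4)
    bench=(np.abs(X[...,2])<8)&(X[...,0]>250)&(X[...,0]<700)&(np.abs(X[...,1])<400)
    print(n,"bench z",np.median(X[...,2][bench]))
    for j in range(1,k):
        if s[j,4]<25: continue
        q=X[l==j]; zt=np.percentile(q[:,2],97); t=q[q[:,2]>zt-5]
        r=cv2.minAreaRect(t[:,:2].astype(np.float32))
        print(np.round(c[j]*1.5625).astype(int),s[j,4],"ztop %.0f"%zt,"topmean",np.round(t.mean(0)),"rect",np.round(r[0]),np.round(r[1]),round(r[2],1),"rgb",i[l==j].mean(0).astype(int))
E
python3 topmap.py
```

```text
scene bench z 1.4815297304724595
[342 215] 185 ztop 49 topmean [ 463. -440.   48.] rect [ 459. -439.] [20. 72.] 87.7 rgb [202 110  18]
[410 226] 204 ztop 86 topmean [ 341. -283.   85.] rect [ 340. -284.] [27. 26.] 38.8 rgb [206 199 186]
[411 263] 211 ztop 36 topmean [ 409. -157.   34.] rect [ 408. -159.] [43. 58.] 42.8 rgb [180 175 176]
[337 292] 881 ztop 18 topmean [ 612. -136.   15.] rect [ 609. -150.] [117. 202.] 0.2 rgb [212 210 202]
[434 302] 228 ztop 26 topmean [441.  -4.  24.] rect [439.  -4.] [35. 83.] 55.5 rgb [139 135 136]
[294 334] 611 ztop 88 topmean [767.   4.  86.] rect [768.   4.] [68. 63.] 65.2 rgb [154 165 162]
[485 344] 363 ztop 88 topmean [455. 208.  87.] rect [455. 208.] [11. 12.] 57.4 rgb [102  65  31]
[412 380] 2133 ztop 17 topmean [606. 194.  15.] rect [604. 177.] [119. 338.] 3.6 rgb [217 215 208]
[553 368] 216 ztop 20 topmean [347. 288.  17.] rect [347. 288.] [54. 53.] 9.5 rgb [236 232 217]
[614 376] 216 ztop 17 topmean [259. 360.  14.] rect [257. 360.] [54. 52.] 45.8 rgb [42 41 43]
[571 428] 896 ztop 63 topmean [439. 446.  61.] rect [438. 446.] [81. 69.] 0.6 
[... 526 characters left out ...]
25]
[506 272] 450 ztop 84 topmean [767.  -1.  82.] rect [767.   1.] [67. 61.] 65.0 rgb [152 161 160]
[330 266] 112 ztop 67 topmean [406. 138.  66.] rect [405. 139.] [ 7. 12.] 50.9 rgb [95 68 46]
[361 317] 255 ztop 23 topmean [441.  -9.  20.] rect [441.  -9.] [33. 84.] 55.7 rgb [151 150 153]
[460 357] 437 ztop 14 topmean [ 610. -154.   12.] rect [ 611. -152.] [199. 118.] 89.7 rgb [214 214 206]
[363 379] 334 ztop 33 topmean [ 410. -163.   30.] rect [ 410. -162.] [41. 61.] 41.3 rgb [183 181 184]
[341 442] 340 ztop 85 topmean [ 341. -288.   83.] rect [ 341. -287.] [25. 26.] 76.7 rgb [205 203 196]
[432 509] 182 ztop 56 topmean [ 477. -448.   56.] rect [ 477. -447.] [11.  5.] 4.3 rgb [239 171 114]
```

View pics/wrist0.png

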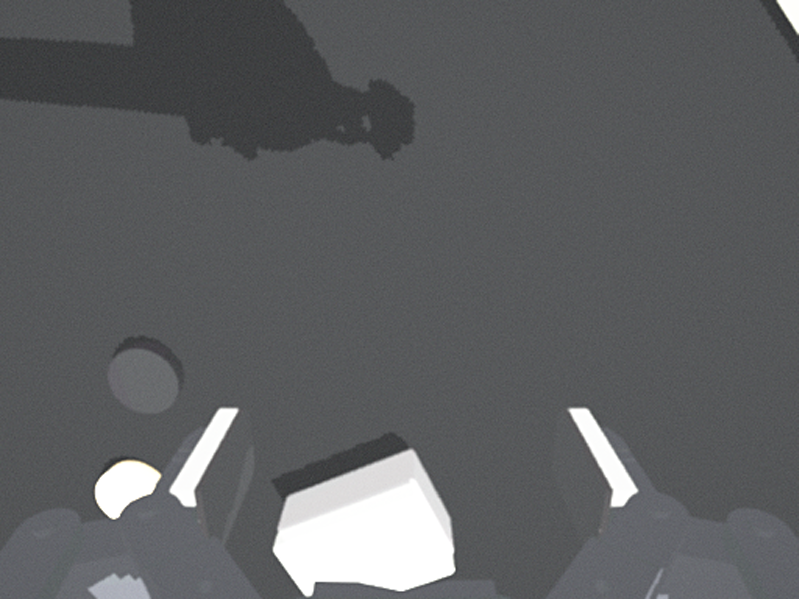

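The wrist shot shows the black dish at (145,380), the cream dish at (128,490) and the tip box at (365,530). The two fixed cameras agree to about 5 mm, so I use their averages. I'll write a helper that works out the tool-frame shifts.

```bash
cat > go.py <<'E'
import sys; from h import *
from scipy.spatial.transform import Rotation as R
# args: groups x,y,z,yawdeg -> shift and turn of each from the present pose
s=sensors.sense(); p=s["eef_pos"]; Q=R.from_euler("xyz",s["tcp_rot"])
print("t %.2f"%s["clock"],"tcp",np.round(p,1),"yaw",round(np.degrees(s["tcp_rot"][2]),1),"open",round(s["opening"]*85,1),"grip",round(s["grasp_force"],1),"F",np.round(s["contact_force"],1),"q6 %.2f"%s["qpos"][5])
for a in sys.argv[1:]:
    x,y,z,w=map(float,a.split(","))
    T=R.from_euler("xyz",[np.pi,0,np.radians(w)])
    print(a,"turn",np.round((Q.inv()*T).as_rotvec(),3),"shift",np.round(Q.inv().apply(np.array([x,y,z])-p)/1000,4))
E
python3 go.py 440,-6.5,120,145.6
```

```text
t 0.15 tcp [232.2 579.9 230.7] yaw 158.2 open 85.0 grip 0.0 F [-0.6 -0.1 -0.8] q6 -0.00
440,-6.5,120,145.6 turn [-0.001  0.     0.22 ] shift [-0.4109 -0.4671  0.1112]
```

Careful with the scale: turns go in shares of pi rad. That gives: 0.22 rad / 3.1416 = 0.07.

Emit:
move_arm(
  motion=[
    [0,0,0.035,-0.04,-0.045,0.01,0.06],
    [0,0,0.07,-0.08,-0.09,0.02,0.06],
    [0,0,0.07,-0.12,-0.137,0.035,0.06],
    [0,0,0.07,-0.16,-0.182,0.045,0.06],
    [0,0,0.07,-0.2,-0.228,0.055,0.06],
    [0,0,0.07,-0.24,-0.274,0.065,0.06],
    [0,0,0.07,-0.28,-0.32,0.075,0.06],
    [0,0,0.07,-0.32,-0.365,0.085,0.06],
  ],
  grip_force=35,
)

```text
clock: 1.15
eef_pos: [394.1, 120.6, 146.2]
tcp_rot: [3.141, 0.0, 2.541]
contact_force: [0.8, 0.1, 0.4]
opening: 0.705
grasp_force: 0.0
```

```bash
python3 go.py 440,-6.5,120,145.6
```

```text
t 1.15 tcp [394.1 120.6 146.2] yaw 145.6 open 59.9 grip 0.0 F [0.8 0.1 0.4] q6 -0.68
440,-6.5,120,145.6 turn [ 0.001  0.    -0.   ] shift [-0.1097 -0.079   0.0262]
```

Emit:
move_arm(
  motion=[
    [0,0,0,-0.04,-0.029,0.01,0.06],
    [0,0,0,-0.08,-0.058,0.02,0.06],
    [0,0,0,-0.11,-0.079,0.026,0.06],
    [0,0,0,-0.11,-0.079,0.026,0.06],
  ],
)

```text
clock: 1.65
eef_pos: [440.2, -6.8, 119.9]
tcp_rot: [-3.141, -0.0, 2.538]
contact_force: [-0.4, -0.2, -0.5]
opening: 0.701
grasp_force: 0.0
```

```bash
cat > wr.py <<'E'
import sys; from h import *
P=camera_params("wrist"); i,d=grab_frame("wrist"); X=pts("wrist",d,P)
m=(d>0)&(X[...,2]>6)&(X[...,2]<110)&(X[...,0]>200)
k,l,s,c=cv2.connectedComponentsWithStats(m.astype(np.uint8),connectivity=4)
for j in range(1,k):
    if s[j,4]<150: continue
    q=X[l==j]; zt=np.percentile(q[:,2],97); t=q[q[:,2]>zt-5]; r=cv2.minAreaRect(t[:,:2].astype(np.float32))
    print(np.round(c[j]*1.56).astype(int),s[j,4],"ztop %.0f"%zt,"rect",np.round(r[0],1),np.round(r[1]),round(r[2],1),"rgb",i[l==j].mean(0).astype(int))
if len(sys.argv)>1: cv2.imwrite(f"pics/{sys.argv[1]}.png",cv2.resize(i[...,::-1],None,fx=1.56,fy=1.56))
E
python3 wr.py w1; python3 go.py 440,-6.5,3,145.6
```

```text
[653  41] 2912 ztop 70 rect [402.6 140.8] [12. 12.] 20.4 rgb [83 57 37]
[781  68] 1079 ztop 31 rect [446.6 189.5] [ 5. 25.] 67.9 rgb [90 55 27]
[403 288] 4515 ztop 23 rect [437.3  -5.5] [30. 84.] 55.7 rgb [154 152 153]
[714 394] 2916 ztop 15 rect [607.4  96.7] [118. 141.] 3.2 rgb [211 210 202]
[128 408] 4608 ztop 33 rect [ 407.5 -160. ] [41. 62.] 42.2 rgb [186 184 185]
[401 539] 1687 ztop 15 rect [ 588.3 -109.3] [117.  79.] 89.3 rgb [215 214 206]
t 1.70 tcp [439.7  -5.7 120. ] yaw 145.4 open 59.9 grip 0.0 F [0.5 0.2 0.4] q6 -0.98
440,-6.5,3,145.6 turn [-0.    -0.001 -0.003] shift [-0.0008 -0.0004  0.117 ]
```

View pics/w1.png

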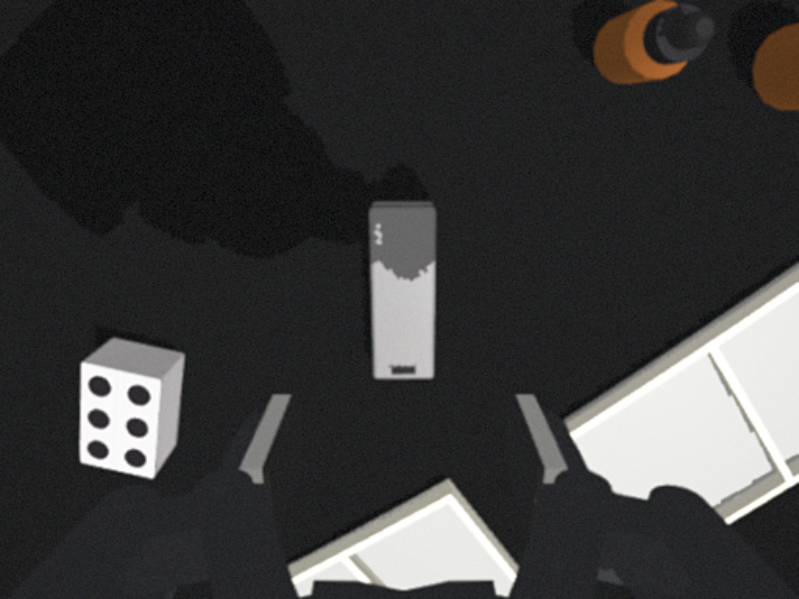

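The slide box is centred between the fingers and aligned with them, at pixel (403,290); the block is at (128,410) and the small dropper at (653,41). Descending to grasp.

Emit:
move_arm(
  motion=[
    [0,0,0,0,0,0.03,0.06],
    [0,0,0,0,0,0.065,0.06],
    [0,0,0,0,0,0.095,0.06],
    [0,0,0,0,0,0.117,0.06],
    [0,0,0,0,0,0.117,0.025],
    [0,0,0,0,0,0.117,0.01],
    [0,0,0,0,0,0.117,0.01],
    [0,0,0,0,0,0.117,0.01],
  ],
)

```text
clock: 2.7
eef_pos: [440.3, -4.8, 4.0]
tcp_rot: [3.141, 0.001, 2.541]
contact_force: [0.4, -0.1, -0.3]
opening: 0.34
grasp_force: 35.2
```

```bash
python3 go.py 612,60.7,100,145.6  612,60.7,8,145.6
```

```text
t 2.70 tcp [440.3  -4.8   4. ] yaw 145.6 open 28.9 grip 35.2 F [ 0.4 -0.1 -0.3] q6 -0.98
612,60.7,100,145.6 turn [ 0.001  0.001 -0.   ] shift [-0.1047  0.1512 -0.0957]
612,60.7,8,145.6 turn [ 0.001  0.001 -0.   ] shift [-0.1046  0.1511 -0.0037]
```

Emit:
move_arm(
  motion=[
    [0,0,0,0,0,-0.03,0.01],
    [0,0,0,0,0,-0.07,0.01],
    [0,0,0,-0.026,0.038,-0.096,0.01],
    [0,0,0,-0.052,0.076,-0.096,0.01],
    [0,0,0,-0.079,0.114,-0.096,0.01],
    [0,0,0,-0.1,0.144,-0.096,0.01],
    [0,0,0,-0.105,0.151,-0.096,0.01],
    [0,0,0,-0.105,0.151,-0.085,0.01],
  ],
)

```text
clock: 3.7
eef_pos: [611.9, 60.3, 88.5]
tcp_rot: [3.141, 0.001, 2.541]
contact_force: [0.1, 1.0, -1.2]
opening: 0.342
grasp_force: 35.2
```

```bash
python3 go.py 612,60.7,8.5,145.6; python3 wr.py w2
```

```text
t 3.70 tcp [611.9  60.3  88.5] yaw 145.6 open 29.0 grip 35.2 F [ 0.1  1.  -1.2] q6 -0.87
612,60.7,8.5,145.6 turn [ 0.001  0.001 -0.   ] shift [0.0002 0.0004 0.08  ]
[455 341] 23049 ztop 107 rect [611.4  61.4] [54. 89.] 71.9 rgb [156 155 153]
[120 434] 2924 ztop 15 rect [595.1 -97.8] [95. 91.] 89.6 rgb [209 208 200]
```

View pics/w2.png

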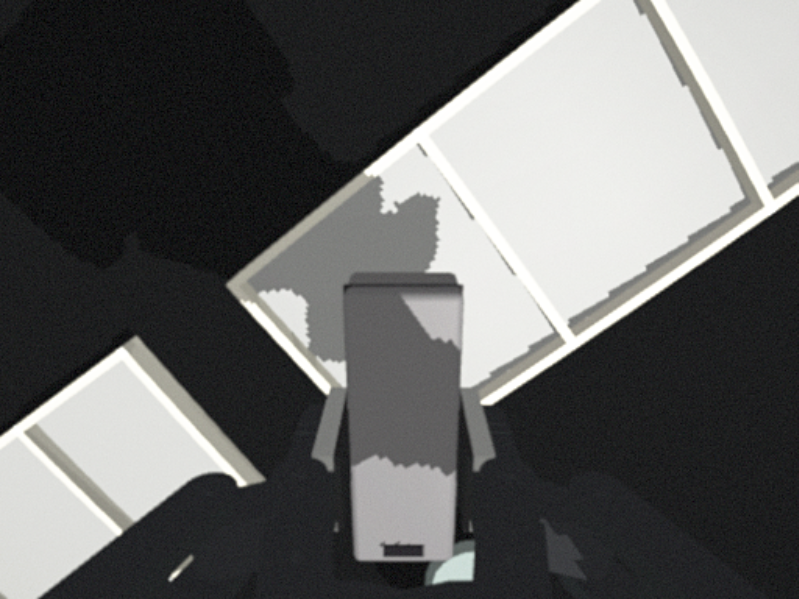

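The slide box, held level, hangs over the end compartment. In view pixels the tray's outer corner is at (232,286) and the first divider runs from (425,138) to (570,338). I'll check the compartment by casting rays to the wall tops.

```bash
python3 - <<'E'
from h import *
P=camera_params("wrist")
uv=np.array([[232,286],[425,138],[570,338],[768,205]])/1.56
print(np.round(onplane(P,uv,14),1))
from scipy.spatial.transform import Rotation as R
for y in (-152,-50,50):
  print(y,(np.array([605.9,160.5])+R.from_euler("z",3.6,degrees=True).as_matrix()[:2,:2]@np.array([-58,y])).round(1),(np.array([605.9,160.5])+R.from_euler("z",3.6,degrees=True).as_matrix()[:2,:2]@np.array([58,y])).round(1))
E
```

```text
[[555.    9.6  14. ]
 [551.5 109.5  14. ]
 [656.3 115.4  14. ]
 [651.9 213.1  14. ]]
-152 [557.6   5.2] [673.3  12.4]
-50 [551.2 107. ] [666.9 114.2]
50 [544.9 206.8] [660.6 214. ]
```

Emit:
move_arm(
  motion=[
    [0,0,0,0,0,0.02,0.01],
    [0,0,0,0,0,0.045,0.01],
    [0,0,0,0,0,0.065,0.01],
    [0,0,0,0,0,0.077,0.01],
    [0,0,0,0,0,0.08,0.01],
    [0,0,0,0,0,0.08,0.01],
    [0,0,0,0,0,0.08,0.046],
    [0,0,0,0,0,0.08,0.046],
  ],
)

```text
clock: 4.75
eef_pos: [612.1, 60.3, 8.6]
tcp_rot: [3.141, 0.001, 2.541]
contact_force: [-0.6, -0.4, -0.1]
opening: 0.541
grasp_force: 0.0
```

```bash
python3 go.py 612,60.7,100,132 408.5,-160.5,100,132.2 
```

```text
t 4.75 tcp [612.1  60.3   8.6] yaw 145.6 open 46.0 grip 0.0 F [-0.6 -0.4 -0.1] q6 -0.87
612,60.7,100,132 turn [0.001 0.001 0.237] shift [ 0.0002  0.0003 -0.0914]
408.5,-160.5,100,132.2 turn [0.001 0.001 0.234] shift [ 0.0431 -0.2972 -0.0916]
```

Released. Going up and over to the block.

In the tool's units: 0.234 rad / 3.1416 = 0.0745.

Emit:
move_arm(
  motion=[
    [0,0,0,0,0,-0.04,0.046],
    [0,0,0,0,0,-0.09,0.06],
    [0,0,0.0318,0.006,-0.045,-0.092,0.065],
    [0,0,0.0745,0.014,-0.1,-0.092,0.065],
    [0,0,0.0745,0.023,-0.16,-0.092,0.065],
    [0,0,0.0745,0.032,-0.22,-0.092,0.065],
    [0,0,0.0745,0.04,-0.275,-0.092,0.065],
    [0,0,0.0745,0.043,-0.297,-0.092,0.065],
  ],
)

```text
clock: 5.75
eef_pos: [406.3, -161.8, 100.5]
tcp_rot: [-3.141, -0.0, 2.305]
contact_force: [0.3, -0.4, -0.3]
opening: 0.761
grasp_force: 0.0
```

```bash
python3 wr.py; python3 go.py 408.5,-160.5,6,132.2 
```

```text
[409 314] 5677 ztop 33 rect [ 407.4 -159.8] [40. 60.] 42.1 rgb [161 160 161]
[715 437] 2399 ztop 15 rect [ 608.2 -104.7] [119. 107.] 0.2 rgb [212 211 204]
[ 99 436] 6651 ztop 84 rect [ 338.2 -284.5] [30. 27.] 86.5 rgb [215 211 201]
[512 562] 487 ztop 15 rect [ 551.7 -233.8] [19. 42.] 31.1 rgb [204 202 194]
t 5.80 tcp [ 405.6 -162.5  100.4] yaw 132.1 open 64.6 grip 0.0 F [-1.5  0.5  0.4] q6 -1.12
408.5,-160.5,6,132.2 turn [-0.001 -0.    -0.002] shift [-0.0005  0.0036  0.0944]
```

Emit:
move_arm(
  motion=[
    [0,0,0,-0.001,0.003,0.025,0.065],
    [0,0,0,-0.001,0.003,0.055,0.065],
    [0,0,0,-0.001,0.003,0.08,0.065],
    [0,0,0,-0.001,0.003,0.095,0.065],
    [0,0,0,-0.001,0.003,0.095,0.03],
    [0,0,0,-0.001,0.003,0.095,0.02],
    [0,0,0,-0.001,0.003,0.095,0.02],
    [0,0,0,-0.001,0.003,0.095,0.02],
  ],
  grip_force=45,
)

```text
clock: 6.8
eef_pos: [411.7, -159.3, 5.8]
tcp_rot: [3.141, 0.001, 2.307]
contact_force: [-0.3, 0.5, -2.4]
opening: 0.459
grasp_force: 45.9
```

```bash
python3 go.py 605.5,161.5,100,132.2 605.5,161.5,10,132.2 
```

```text
t 6.80 tcp [ 411.7 -159.3    5.8] yaw 132.2 open 39.0 grip 45.9 F [-0.3  0.5 -2.4] q6 -1.11
605.5,161.5,100,132.2 turn [ 0.     0.001 -0.001] shift [ 0.1076  0.359  -0.0941]
605.5,161.5,10,132.2 turn [ 0.     0.001 -0.001] shift [ 0.1076  0.359  -0.0041]
```

Emit:
move_arm(
  motion=[
    [0,0,0,0,0,-0.03,0.02],
    [0,0,0,0.004,0.012,-0.07,0.02],
    [0,0,0,0.016,0.053,-0.094,0.02],
    [0,0,0,0.032,0.107,-0.094,0.02],
    [0,0,0,0.049,0.163,-0.094,0.02],
    [0,0,0,0.065,0.218,-0.094,0.02],
    [0,0,0,0.082,0.273,-0.094,0.02],
    [0,0,0,0.096,0.32,-0.094,0.02],
  ],
)

```text
clock: 7.8
eef_pos: [584.9, 129.0, 99.6]
tcp_rot: [3.141, 0.0, 2.308]
contact_force: [0.7, -0.5, -1.5]
opening: 0.46
grasp_force: 46.0
```

```bash
python3 go.py 605.5,161.5,10.3,132.2 
```

```text
t 7.80 tcp [584.9 129.   99.6] yaw 132.2 open 39.1 grip 46.0 F [ 0.7 -0.5 -1.5] q6 -0.52
605.5,161.5,10.3,132.2 turn [0.001 0.    0.   ] shift [0.0103 0.0371 0.0893]
```

Emit:
move_arm(
  motion=[
    [0,0,0,0.007,0.025,0.005,0.02],
    [0,0,0,0.01,0.037,0.02,0.02],
    [0,0,0,0.01,0.037,0.05,0.02],
    [0,0,0,0.01,0.037,0.075,0.02],
    [0,0,0,0.01,0.037,0.087,0.02],
    [0,0,0,0.01,0.037,0.089,0.02],
    [0,0,0,0.01,0.037,0.089,0.02],
    [0,0,0,0.01,0.037,0.089,0.055],
  ],
)

```text
clock: 8.8
eef_pos: [605.2, 159.1, 11.0]
tcp_rot: [3.141, 0.001, 2.307]
contact_force: [-0.1, -0.1, -0.9]
opening: 0.641
grasp_force: 0.0
```

```bash
python3 go.py 405,141.5,120,90 
```

```text
t 8.80 tcp [605.2 159.1  11. ] yaw 132.2 open 54.5 grip 0.0 F [-0.1 -0.1 -0.9] q6 -0.48
405,141.5,120,90 turn [0.001 0.    0.736] shift [ 0.1213 -0.1601 -0.1092]
```

In the tool's units: 0.736 rad / 3.1416 = 0.2343.

Emit:
move_arm(
  motion=[
    [0,0,0,0,0,-0.05,0.055],
    [0,0,0,0,0,-0.11,0.055],
    [0,0,0.0573,0.024,-0.032,-0.12,0.055],
    [0,0,0.1146,0.052,-0.07,-0.12,0.055],
    [0,0,0.1719,0.08,-0.107,-0.12,0.055],
    [0,0,0.2343,0.108,-0.143,-0.12,0.055],
    [0,0,0.2343,0.121,-0.16,-0.12,0.055],
    [0,0,0.2343,0.121,-0.16,-0.12,0.055],
  ],
)

```text
clock: 9.8
eef_pos: [404.0, 141.3, 130.9]
tcp_rot: [3.141, -0.0, 1.572]
contact_force: [-0.1, 0.3, 0.3]
opening: 0.648
grasp_force: 0.0
```

```bash
python3 wr.py w3; python3 go.py 404.5,141.5,4,90 
```

```text
[268  16] 1433 ztop 16 rect [344.3 267.2] [17. 49.] 89.0 rgb [249 248 243]
[698 239] 4006 ztop 15 rect [582.5 152.6] [ 74. 257.] 3.5 rgb [215 214 207]
[515 164] 3163 ztop 90 rect [452.4 205.9] [15. 14.] 0.4 rgb [84 60 42]
[771 253] 2722 ztop 37 rect [583.8 156.5] [24. 58.] 13.3 rgb [157 155 156]
[399 299] 1661 ztop 70 rect [402.7 141.5] [12. 11.] 89.7 rgb [91 61 38]
[748 433] 3249 ztop 27 rect [609.6  61. ] [30. 84.] 55.6 rgb [164 162 161]
[778 569] 232 ztop 15 rect [660.3 -57.2] [15. 30.] 44.7 rgb [200 198 189]
t 9.85 tcp [405.6 141.7 131.1] yaw 90.0 open 54.6 grip 0.0 F [ 0.8 -0.1 -0.7] q6 0.33
404.5,141.5,4,90 turn [ 0.002 -0.001  0.001] shift [-0.0003 -0.0013  0.1271]
```

View pics/w3.png

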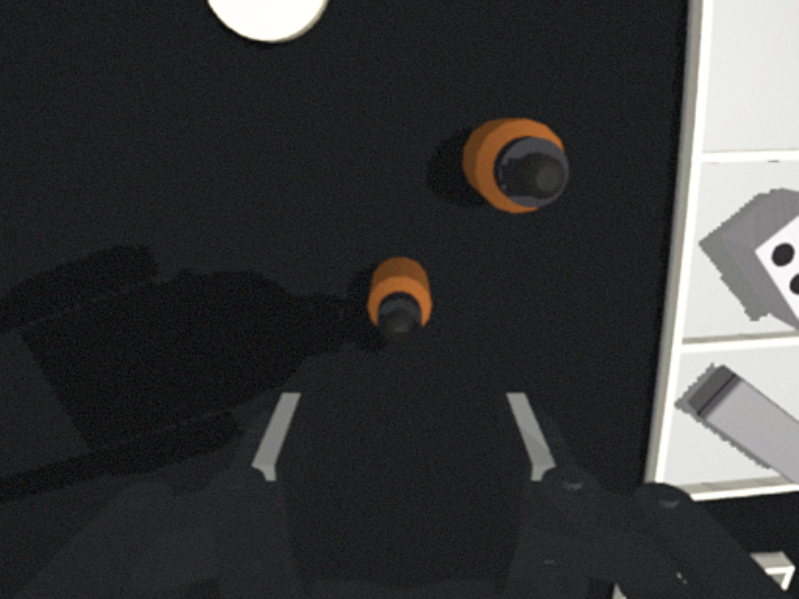

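The small dropper at (399,299) is centred between the fingers, and the larger one at (515,165) is clear. The block and slide box sit in their compartments on the right. Descending.

Emit:
move_arm(
  motion=[
    [0,0,0,0,-0.002,0.03,0.055],
    [0,0,0,0,-0.002,0.065,0.055],
    [0,0,0,0,-0.002,0.1,0.055],
    [0,0,0,0,-0.002,0.12,0.055],
    [0,0,0,0,-0.002,0.127,0.055],
    [0,0,0,0,-0.002,0.127,0.035],
    [0,0,0,0,-0.002,0.127,0.025],
    [0,0,0,0,-0.002,0.127,0.015],
  ],
  grip_force=30,
)

```text
clock: 10.85
eef_pos: [403.6, 141.6, 4.0]
tcp_rot: [3.14, -0.001, 1.571]
contact_force: [0.8, -0.4, -0.7]
opening: 0.341
grasp_force: 29.6
```

Emit:
move_arm(
  motion=[
    [0,0,0,0,0,0,0.015],
    [0,0,0,0,0,0,0.015],
  ],
)

```text
clock: 11.1
eef_pos: [403.4, 141.5, 3.8]
tcp_rot: [3.141, -0.0, 1.571]
contact_force: [-0.6, -1.2, 7.4]
opening: 0.343
grasp_force: 30.3
```

```bash
python3 go.py 610,-92,120,90 
```

```text
t 11.10 tcp [403.4 141.5   3.8] yaw 90.0 open 29.2 grip 30.3 F [-0.6 -1.2  7.4] q6 0.33
610,-92,120,90 turn [ 0.001 -0.     0.   ] shift [-0.2335  0.2067 -0.1161]
```

Emit:
move_arm(
  motion=[
    [0,0,0,0,0,-0.02,0.015],
    [0,0,0,0,0,-0.055,0.015],
    [0,0,0,-0.01,0.008,-0.095,0.015],
    [0,0,0,-0.04,0.035,-0.116,0.015],
    [0,0,0,-0.078,0.069,-0.116,0.015],
    [0,0,0,-0.117,0.103,-0.116,0.015],
    [0,0,0,-0.156,0.137,-0.116,0.015],
    [0,0,0,-0.19,0.168,-0.116,0.015],
  ],
)

```text
clock: 12.1
eef_pos: [571.8, -50.2, 119.3]
tcp_rot: [3.141, -0.0, 1.57]
contact_force: [0.5, 0.4, -0.8]
opening: 0.339
grasp_force: 29.9
```

Emit:
move_arm(
  motion=[
    [0,0,0,-0.025,0.022,0,0.015],
    [0,0,0,-0.042,0.038,0,0.015],
    [0,0,0,-0.043,0.039,0,0.015],
  ],
)

```text
clock: 12.48
eef_pos: [610.5, -92.7, 119.1]
tcp_rot: [3.141, 0.0, 1.569]
contact_force: [0.3, 0.4, -0.6]
opening: 0.342
grasp_force: 29.9
```

```bash
python3 wr.py w4; python3 go.py 610,-92,8.3,90 
```

```text
[401  54] 1954 ztop 15 rect [612.3  26.1] [117.  32.] 3.0 rgb [246 245 242]
[456  13] 699 ztop 27 rect [632.5  30.7] [12. 28.] 89.8 rgb [149 147 148]
[748  98] 5959 ztop 85 rect [737.   -2.6] [11. 47.] 10.2 rgb [172 183 180]
[392 301] 4071 ztop 15 rect [ 607.9 -114. ] [125. 117.] 89.5 rgb [223 222 215]
[346 540] 162 ztop 15 rect [ 576.8 -245.4] [16.  6.] 1.6 rgb [204 202 192]
[460 541] 153 ztop 15 rect [ 644.  -245.6] [ 5. 16.] 88.5 rgb [202 200 191]
[ 10 576] 399 ztop 28 rect [ 360.6 -282.3] [ 4. 14.] 6.1 rgb [199 193 178]
t 12.53 tcp [609.7 -92.  119. ] yaw 89.9 open 28.7 grip 29.9 F [-0.5 -1.  -0.3] q6 -0.15
610,-92,8.3,90 turn [-0.001 -0.    -0.001] shift [-1.000e-04  4.000e-04  1.107e-01]
```

View pics/w4.png

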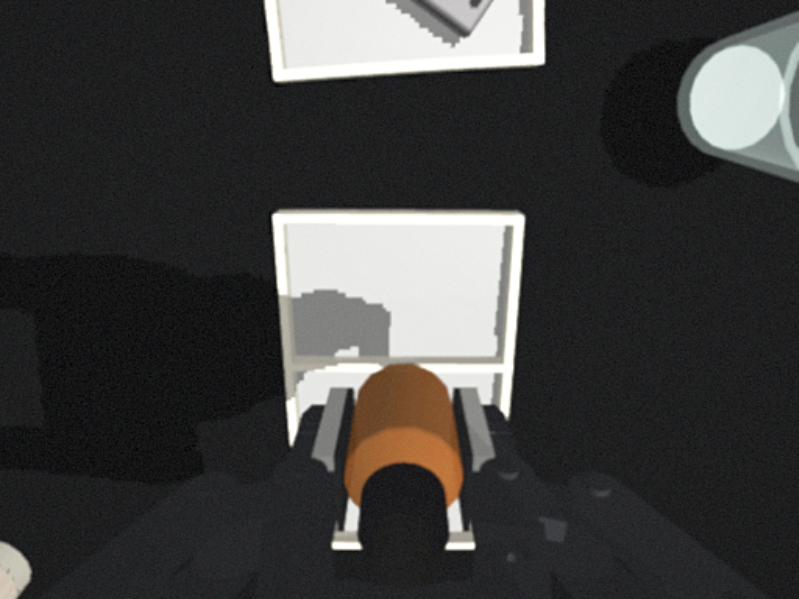

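The dropper is upright in the fingers over the small compartment; the tray's near edge is at row 215 and the divider at row 365. Lowering it.

Emit:
move_arm(
  motion=[
    [0,0,0,0,0,0.03,0.015],
    [0,0,0,0,0,0.065,0.015],
    [0,0,0,0,0,0.09,0.015],
    [0,0,0,0,0,0.106,0.015],
    [0,0,0,0,0,0.111,0.015],
    [0,0,0,0,0,0.111,0.015],
    [0,0,0,0,0,0.111,0.045],
    [0,0,0,0,0,0.111,0.05],
  ],
)

```text
clock: 13.52
eef_pos: [610.4, -91.7, 9.0]
tcp_rot: [3.14, 0.0, 1.571]
contact_force: [-0.5, -0.1, -0.6]
opening: 0.585
grasp_force: 0.0
```

```bash
python3 go.py 347,286.5,110,90 
```

```text
t 13.53 tcp [610.4 -91.7   9. ] yaw 90.0 open 49.7 grip 0.0 F [-0.5 -0.1 -0.6] q6 -0.15
347,286.5,110,90 turn [0.001 0.    0.   ] shift [ 0.3781 -0.2633 -0.1014]
```

Emit:
move_arm(
  motion=[
    [0,0,0,0,0,-0.05,0.05],
    [0,0,0,0,0,-0.11,0.05],
    [0,0,0,0.04,-0.028,-0.12,0.075],
    [0,0,0,0.085,-0.06,-0.12,0.075],
    [0,0,0,0.13,-0.09,-0.12,0.075],
    [0,0,0,0.175,-0.122,-0.12,0.075],
    [0,0,0,0.22,-0.153,-0.12,0.075],
    [0,0,0,0.265,-0.185,-0.12,0.075],
  ],
)

```text
clock: 14.52
eef_pos: [424.2, 174.7, 128.8]
tcp_rot: [3.14, -0.001, 1.57]
contact_force: [1.3, -0.7, 0.7]
opening: 0.879
grasp_force: 0.0
```

Emit:
move_arm(
  motion=[
    [0,0,0,0.045,-0.031,0,0.075],
    [0,0,0,0.085,-0.059,0,0.075],
    [0,0,0,0.112,-0.077,0.01,0.075],
    [0,0,0,0.113,-0.078,0.019,0.075],
    [0,0,0,0.113,-0.078,0.019,0.075],
  ],
)

```text
clock: 15.15
eef_pos: [346.7, 285.9, 108.9]
tcp_rot: [-3.141, 0.001, 1.571]
contact_force: [0.7, -0.6, -0.2]
opening: 0.881
grasp_force: 0.0
```

```bash
python3 wr.py w5; python3 go.py 346,286.5,0,90 
```

```text
[633  12] 2551 ztop 60 rect [436.4 408.4] [75.  2.] 2.4 rgb [170 169 168]
[190 147] 5400 ztop 16 rect [254.7 357.5] [54. 55.] 88.7 rgb [73 73 76]
[398 300] 4378 ztop 16 rect [344.5 286.8] [54. 55.] 0.9 rgb [254 254 250]
[776 394] 1823 ztop 15 rect [550.1 234.4] [ 20. 154.] 3.6 rgb [246 245 240]
[630 452] 1396 ztop 68 rect [458.3 216.5] [ 2. 12.] 58.7 rgb [183 120  66]
t 15.20 tcp [347.1 285.8 109.2] yaw 90.0 open 74.5 grip 0.0 F [-0.2 -0.7 -0.1] q6 0.69
346,286.5,0,90 turn [-0.     0.001 -0.   ] shift [ 0.0008 -0.0011  0.1092]
```

Emit:
move_arm(
  motion=[
    [0,0,0,0.001,-0.001,0.03,0.075],
    [0,0,0,0.001,-0.001,0.065,0.075],
    [0,0,0,0.001,-0.001,0.095,0.075],
    [0,0,0,0.001,-0.001,0.107,0.075],
    [0,0,0,0.001,-0.001,0.11,0.075],
    [0,0,0,0.001,-0.001,0.11,0.06],
    [0,0,0,0.001,-0.001,0.11,0.045],
    [0,0,0,0.001,-0.001,0.11,0.045],
  ],
  grip_force=25,
)

```text
clock: 16.2
eef_pos: [346.5, 287.7, 0.4]
tcp_rot: [3.14, -0.001, 1.571]
contact_force: [0.3, -3.2, 6.8]
opening: 0.629
grasp_force: 25.7
```

```bash
python3 go.py 610,-189,120,90 
```

```text
t 16.20 tcp [346.5 287.7   0.4] yaw 90.0 open 53.4 grip 25.7 F [ 0.3 -3.2  6.8] q6 0.69
610,-189,120,90 turn [ 0.001 -0.001  0.   ] shift [-0.4766  0.2636 -0.1197]
```

Emit:
move_arm(
  motion=[
    [0,0,0,0,0,-0.01,0.045],
    [0,0,0,0,0,-0.035,0.045],
    [0,0,0,0,0,-0.075,0.045],
    [0,0,0,0,0,-0.11,0.045],
    [0,0,0,-0.02,0.011,-0.13,0.045],
    [0,0,0,-0.055,0.03,-0.13,0.045],
    [0,0,0,-0.09,0.05,-0.13,0.045],
  ],
)

```text
clock: 17.08
eef_pos: [396.5, 196.8, 130.7]
tcp_rot: [3.14, -0.001, 1.572]
contact_force: [-0.3, 1.1, -0.9]
opening: 0.632
grasp_force: 26.6
```

```bash
python3 wr.py w6; python3 go.py 610,-189,130,90 
```

```text
[88  4] 268 ztop 16 rect [253.2 332.1] [ 5. 31.] 87.1 rgb [33 32 34]
[734 281] 7523 ztop 37 rect [587.7 154.8] [29. 69.] 14.2 rgb [197 195 191]
[525 289] 3224 ztop 90 rect [452.3 206.3] [15. 15.] 89.8 rgb [84 58 38]
[746 505] 2806 ztop 27 rect [610.4  60.9] [31. 86.] 56.0 rgb [153 151 151]
t 17.12 tcp [398.1 193.9 130.5] yaw 90.1 open 53.7 grip 26.6 F [-0.  -0.9 -0.2] q6 0.45
610,-189,130,90 turn [0.002 0.001 0.001] shift [-0.3831  0.2115  0.0013]
```

View pics/w6.png

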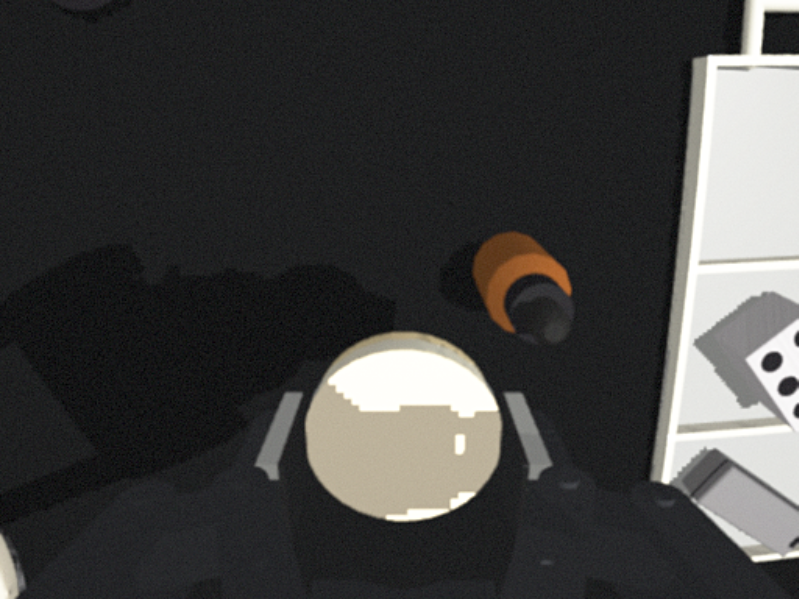

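The dish is held centrally at (403,425) with the fingers on both sides. On to tray_two.

Emit:
move_arm(
  motion=[
    [0,0,0,-0.04,0.022,0,0.045],
    [0,0,0,-0.085,0.047,0,0.045],
    [0,0,0,-0.13,0.072,0,0.045],
    [0,0,0,-0.175,0.097,0,0.045],
    [0,0,0,-0.22,0.121,0,0.045],
    [0,0,0,-0.265,0.146,0,0.045],
    [0,0,0,-0.31,0.171,0,0.045],
    [0,0,0,-0.345,0.19,0,0.045],
  ],
)

```text
clock: 18.12
eef_pos: [586.8, -149.5, 130.3]
tcp_rot: [3.14, 0.0, 1.57]
contact_force: [0.4, -0.1, -0.2]
opening: 0.629
grasp_force: 26.6
```

Emit:
move_arm(
  motion=[
    [0,0,0,-0.025,0.014,0,0.045],
    [0,0,0,-0.038,0.021,0,0.045],
    [0,0,0,-0.038,0.021,0.01,0.045],
  ],
)

```text
clock: 18.5
eef_pos: [607.6, -186.0, 120.0]
tcp_rot: [3.14, 0.0, 1.57]
contact_force: [0.2, 0.4, 0.3]
opening: 0.626
grasp_force: 26.6
```

```bash
python3 - <<'E'
from h import *
P=camera_params("wrist"); i,d=grab_frame("wrist"); X=pts("wrist",d,P)
t=np.array(sensors.sense()["eef_pos"])
m=(d>0)&(np.hypot(X[...,0]-t[0],X[...,1]-t[1])<22)&(X[...,2]>t[2]+5)&(X[...,2]<t[2]+45)
q=X[m]; A=np.c_[q[:,:2]-t[:2],np.ones(len(q))]; c,r,_,_=np.linalg.lstsq(A,q[:,2]-t[2],rcond=None); print(len(q),c,np.median(q[:,2]-t[2]),q[:,:2].mean(0)-t[:2])
E
python3 go.py 610,-189,4.5,90
```

```text
7029 [ 1.80282116e-03 -4.42136812e-04  1.65628158e+01] 16.553938617818602 [0.0041801  0.85656098]
t 18.55 tcp [ 605.9 -184.9  117.8] yaw 90.0 open 53.5 grip 26.6 F [-1.1  0.5 -1.1] q6 -0.30
610,-189,4.5,90 turn [-0.001 -0.001 -0.   ] shift [-0.0042  0.0043  0.1133]
```

Emit:
move_arm(
  motion=[
    [0,0,0,-0.004,0.004,0.025,0.045],
    [0,0,0,-0.004,0.004,0.06,0.045],
    [0,0,0,-0.004,0.004,0.09,0.045],
    [0,0,0,-0.004,0.004,0.107,0.045],
    [0,0,0,-0.004,0.004,0.112,0.045],
    [0,0,0,-0.004,0.004,0.1125,0.045],
    [0,0,0,-0.004,0.004,0.1125,0.045],
  ],
)

```text
clock: 19.42
eef_pos: [611.6, -189.8, 7.8]
tcp_rot: [3.14, 0.0, 1.571]
contact_force: [0.2, 1.2, 0.2]
opening: 0.63
grasp_force: 26.6
```

```bash
python3 go.py 610,-189,4.5,90
```

```text
t 19.43 tcp [ 611.6 -189.8    7.8] yaw 90.0 open 53.5 grip 26.6 F [0.2 1.2 0.2] q6 -0.30
610,-189,4.5,90 turn [0.002 0.    0.   ] shift [ 0.0008 -0.0016  0.0033]
```

Emit:
move_arm(
  motion=[
    [0,0,0,0,0,0.002,0.045],
    [0,0,0,0,0,0.003,0.045],
    [0,0,0,0,0,0.003,0.045],
    [0,0,0,0,0,0.003,0.066],
    [0,0,0,0,0,0.003,0.068],
  ],
)

```text
clock: 20.05
eef_pos: [610.9, -189.6, 3.7]
tcp_rot: [-3.142, 0.0, 1.571]
contact_force: [0.3, 0.4, -0.4]
opening: 0.795
grasp_force: 0.0
```

```bash
python3 go.py 340,-286,150,90 
```

```text
t 20.05 tcp [ 610.9 -189.6    3.7] yaw 90.0 open 67.6 grip 0.0 F [ 0.3  0.4 -0.4] q6 -0.30
340,-286,150,90 turn [-0.  0. -0.] shift [-0.0964 -0.2709 -0.1463]
```

Emit:
move_arm(
  motion=[
    [0,0,0,0,0,-0.04,0.068],
    [0,0,0,0,0,-0.09,0.068],
    [0,0,0,-0.01,-0.029,-0.14,0.068],
    [0,0,0,-0.028,-0.08,-0.146,0.068],
    [0,0,0,-0.046,-0.13,-0.146,0.068],
    [0,0,0,-0.065,-0.182,-0.146,0.068],
    [0,0,0,-0.084,-0.235,-0.146,0.068],
    [0,0,0,-0.096,-0.27,-0.146,0.068],
  ],
)

```text
clock: 21.05
eef_pos: [338.6, -285.8, 149.8]
tcp_rot: [-3.141, -0.0, 1.57]
contact_force: [0.4, -0.0, 0.2]
opening: 0.797
grasp_force: 0.0
```

Emit:
move_arm(
  motion=[
    [0,0,0,0,0,0,0.068],
    [0,0,0,0,0,0,0.068],
  ],
)

```text
clock: 21.3
eef_pos: [341.5, -285.9, 150.0]
tcp_rot: [3.141, 0.0, 1.57]
contact_force: [-0.1, -0.0, -0.3]
opening: 0.8
grasp_force: 0.0
```

```bash
python3 wr.py w7; python3 go.py 339.5,-286,20,90 
```

```text
[791 173] 465 ztop 15 rect [ 552.  -223.2] [10. 48.] 1.9 rgb [255 255 255]
[397 296] 3573 ztop 85 rect [ 339.1 -285.2] [28. 28.] 5.3 rgb [255 255 255]
[530 539] 452 ztop 44 rect [ 422.6 -442.7] [18.  4.] 88.5 rgb [255 242 140]
t 21.35 tcp [ 341.8 -285.8  150. ] yaw 90.0 open 68.1 grip 0.0 F [-0.5 -0.9  0.1] q6 -0.70
339.5,-286,20,90 turn [0.001 0.    0.   ] shift [-0.0002 -0.0024  0.13  ]
```

Emit:
move_arm(
  motion=[
    [0,0,0,0,-0.002,0.03,0.068],
    [0,0,0,0,-0.002,0.07,0.068],
    [0,0,0,0,-0.002,0.105,0.068],
    [0,0,0,0,-0.002,0.124,0.068],
    [0,0,0,0,-0.002,0.13,0.068],
    [0,0,0,0,-0.002,0.13,0.05],
    [0,0,0,0,-0.002,0.13,0.035],
    [0,0,0,0,-0.002,0.13,0.03],
  ],
  grip_force=40,
)

```text
clock: 22.35
eef_pos: [339.4, -286.0, 20.5]
tcp_rot: [3.14, 0.001, 1.571]
contact_force: [-0.5, -0.4, -0.5]
opening: 0.503
grasp_force: 40.6
```

Emit:
move_arm(
  motion=[
    [0,0,0,0,0,0,0.03],
    [0,0,0,0,0,-0.01,0.03],
    [0,0,0,0,0,-0.035,0.03],
    [0,0,0,0,0,-0.075,0.03],
    [0,0,0,0,0,-0.115,0.03],
    [0,0,0,0,0,-0.14,0.03],
    [0,0,0,0,0,-0.145,0.03],
  ],
)

```text
clock: 23.22
eef_pos: [339.6, -286.2, 166.7]
tcp_rot: [3.139, 0.002, 1.571]
contact_force: [-0.2, -0.7, -1.4]
opening: 0.506
grasp_force: 40.8
```

```bash
python3 go.py 599.5,261,165,90 
```

```text
t 23.23 tcp [ 339.6 -286.2  166.7] yaw 90.0 open 43.0 grip 40.8 F [-0.2 -0.7 -1.4] q6 -0.70
599.5,261,165,90 turn [ 0.003  0.002 -0.   ] shift [0.5473 0.2598 0.0012]
```

Emit:
move_arm(
  motion=[
    [0,0,0,0.025,0.012,0,0.03],
    [0,0,0,0.065,0.031,0,0.03],
    [0,0,0,0.11,0.052,0,0.03],
    [0,0,0,0.155,0.074,0,0.03],
    [0,0,0,0.2,0.095,0,0.03],
    [0,0,0,0.245,0.116,0,0.03],
    [0,0,0,0.29,0.138,0,0.03],
    [0,0,0,0.325,0.154,0,0.03],
  ],
)

```text
clock: 24.22
eef_pos: [492.9, 41.2, 163.8]
tcp_rot: [-3.14, 0.0, 1.572]
contact_force: [0.7, -0.8, -0.1]
opening: 0.502
grasp_force: 40.8
```

Emit:
move_arm(
  motion=[
    [0,0,0,0.04,0.019,0,0.03],
    [0,0,0,0.08,0.038,0,0.03],
    [0,0,0,0.12,0.057,0,0.03],
    [0,0,0,0.16,0.076,0,0.03],
    [0,0,0,0.195,0.093,0,0.03],
    [0,0,0,0.218,0.104,0,0.03],
    [0,0,0,0.222,0.106,0,0.03],
    [0,0,0,0.222,0.106,0,0.03],
  ],
)

```text
clock: 25.22
eef_pos: [598.1, 260.8, 163.7]
tcp_rot: [-3.14, 0.001, 1.571]
contact_force: [0.1, -0.6, -1.6]
opening: 0.507
grasp_force: 40.8
```

```bash
python3 wr.py w8; python3 go.py 599.5,261,24.7,90 
```

```text
[399 219] 4034 ztop 15 rect [597.7 259.7] [116. 165.] 3.4 rgb [240 239 234]
[144 380] 2923 ztop 89 rect [453.9 207.1] [13. 15.] 39.2 rgb [94 60 36]
t 25.27 tcp [598.1 260.4 164. ] yaw 90.0 open 42.5 grip 40.8 F [-0.3  0.4 -1. ] q6 0.41
599.5,261,24.7,90 turn [-0.002  0.001 -0.   ] shift [0.0007 0.0016 0.1393]
```

View pics/w8.png

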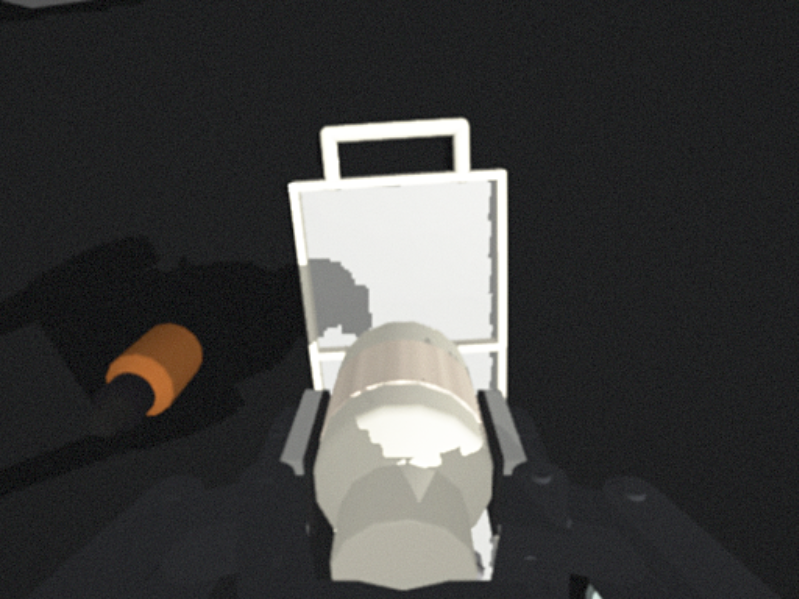

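The bottle is upright at (405,450), over the compartment next to the handle (320–468, 130). Lowering it.

Emit:
move_arm(
  motion=[
    [0,0,0,0,0.001,0.03,0.03],
    [0,0,0,0,0.001,0.065,0.03],
    [0,0,0,0,0.001,0.1,0.03],
    [0,0,0,0,0.001,0.124,0.03],
    [0,0,0,0,0.001,0.136,0.03],
    [0,0,0,0,0.001,0.139,0.03],
    [0,0,0,0,0.001,0.139,0.03],
    [0,0,0,0,0.001,0.139,0.03],
  ],
)

```text
clock: 26.28
eef_pos: [600.6, 261.6, 26.9]
tcp_rot: [3.14, -0.001, 1.571]
contact_force: [1.1, 0.5, -0.3]
opening: 0.503
grasp_force: 40.8
```

```bash
python3 go.py 599.5,261,24.7,90 
```

```text
t 26.27 tcp [600.6 261.6  26.9] yaw 90.0 open 42.8 grip 40.8 F [ 1.1  0.5 -0.3] q6 0.41
599.5,261,24.7,90 turn [ 0.002 -0.001 -0.   ] shift [-0.0006 -0.0011  0.0022]
```

Emit:
move_arm(
  motion=[
    [0,0,0,0,0,0.002,0.03],
    [0,0,0,0,0,0.002,0.03],
    [0,0,0,0,0,0.002,0.058],
    [0,0,0,0,0,0.002,0.06],
    [0,0,0,0,0,-0.03,0.06],
    [0,0,0,0,0,-0.08,0.06],
    [0,0,0,0,0,-0.14,0.06],
    [0,0,0,0,0,-0.2,0.06],
  ],
)

```text
clock: 27.28
eef_pos: [599.5, 261.2, 227.4]
tcp_rot: [-3.141, 0.0, 1.571]
contact_force: [1.2, 0.2, -1.3]
opening: 0.702
grasp_force: 0.0
```

Emit:
move_arm(
  motion=[
    [0,0,0,0,-0.05,-0.03,0.06],
    [0,0,0,0,-0.11,-0.06,0.06],
    [0,0,0,0,-0.17,-0.09,0.06],
    [0,0,0,0,-0.21,-0.1,0.06],
    [0,0,0,0,-0.21,-0.1,0.06],
  ],
)

```text
clock: 27.9
eef_pos: [387.8, 261.5, 327.3]
tcp_rot: [3.14, -0.001, 1.573]
contact_force: [0.5, 0.2, 0.2]
opening: 0.703
grasp_force: 0.0
```

```bash
python3 - <<'E'
from h import *
for n in ["scene","side"]:
    P=camera_params(n); i,d=grab_frame(n)
    np.savez(f"{n}0.npz",i=i,d=d,K=P["camera_matrix"],T=P["world_from_camera"],k=P["k1"])
    if n=="side": cv2.imwrite("pics/end.png",cv2.resize(i[100:300,180:400][...,::-1],None,fx=3,fy=3,interpolation=cv2.INTER_CUBIC))
    for k,j in [("bench",0)]:
        X=pts(n,d,P)
        for nm,x,y,r in [("reagent",600,261,12),("block",605,160,15),("slide",611,61,10),("dish",610,-189,20),("dropper",610,-92,5)]:
            m=(d>0)&(np.hypot(X[...,0]-x,X[...,1]-y)<r); z=X[m][:,2]; print(n,nm,len(z),np.percentile(z,[10,50,95]).round(1))
E
python3 topmap.py; python3 go.py
```

```text
scene reagent 42 [87.2 89.4 92.1]
scene block 51 [35.2 37.6 40.9]
scene slide 19 [25.3 28.1 30.1]
scene dish 55 [18.5 21.  24. ]
scene dropper 10 [57.9 67.2 74.8]
side reagent 29 [68.1 84.7 87.5]
side block 35 [32.  33.7 36.4]
side slide 21 [21.4 23.6 26.2]
side dish 115 [15.3 17.  19.7]
side dropper 10 [56.7 63.8 72.4]
scene bench z 1.2498101310949323
[342 215] 186 ztop 52 topmean [ 467. -442.   51.] rect [ 458. -439.] [20. 57.] 87.1 rgb [201 110  21]
[337 292] 1003 ztop 56 topmean [613. -88.  62.] rect [613. -86.] [19. 19.] 73.1 rgb [201 193 180]
[294 334] 609 ztop 87 topmean [768.   5.  86.] rect [767.   5.] [66. 65.] 53.0 rgb [154 165 162]
[412 378] 2600 ztop 82 topmean [604. 265.  87.] rect [601. 262.] [32. 25.] 59.3 rgb [204 201 194]
[485 351] 273 ztop 89 topmean [456. 209.  89.] rect [456. 209.] [13. 12.] 51.4 rgb [104  66  29]
[614 376] 213 ztop 17 topmean [259. 361.  14.] rect [259. 359.] [55. 52.] 28.1 rgb [42 41 43]
[571 427] 893 ztop 64 topmean [439. 447.  61.] rect [438. 446.] [81. 69.] 2.7 rgb [189 188 185]
side bench z -1.727804450247163
[319 180] 465 ztop 63 topmean [436. 444.  61.] rect [438. 443.] [77. 77.] 2.5 rgb [169 170 170]
[415 249] 1168 ztop 82 topmean [603. 257.  85.] rect [603. 260.] [26. 27.] 18.9 rgb [188 187 184]
[254 221] 120 ztop 16 topmean [257. 356.  14.] rect [257. 358.] [54. 50.] 83.3 rgb [43 43 46]
[345 240] 179 ztop 87 topmean [456. 200.  86.] rect [455. 201.] [13.  9.] 39.4 rgb [95 68 46]
[506 272] 450 ztop 84 topmean [768.   1.  82.] rect [768.   1.] [67. 60.] 65.7 rgb [153 161 160]
[459 350] 555 ztop 60 topmean [612. -97.  64.] rect [613. -97.] [11. 17.] 80.9 rgb [191 184 174]
[469 370] 246 ztop 20 topmean [ 614. -194.   17.] rect [ 615. -193.] [54. 53.] 76.3 rgb [245 244 234]
[432 509] 182 ztop 56 topmean [ 478. -448.   57.] rect [ 477. -448.] [12.  5.] 0.4 rgb [238 171 114]
t 28.00 tcp [390.  261.6 326.1] yaw 90.0 open 59.8 grip 0.0 F [0.1 0.4 0. ] q6 0.59
```

View pics/end.png

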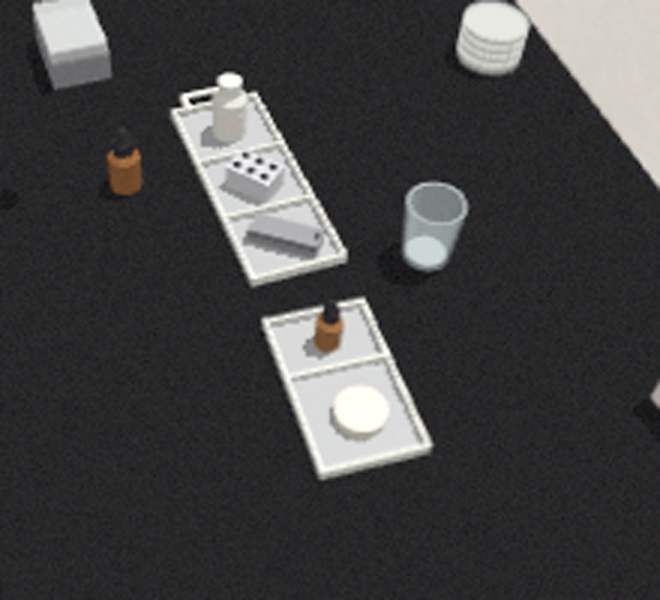

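All five things stand in their compartments: bottle (230,105), block (253,177), slide box (285,235), dropper (328,328) and dish (360,412). The heights match the tray floor and the bystanders haven't moved, so I'm handing in.

```bash
python3 -c "
from rig import order; print(order.sign_off())"
```

```text
the job is handed in; nothing more can be done
None
```

I placed all five items in their named compartments, upright and released, and handed the job in at about 28 s on the robot's clock; the final camera check showed the bystanders where they stood, and the hand-in returned no verdict.

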